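# Clamp the leak tester's dome and start the test

## Task

The capped sample is already under the clear dome of the leaning test pot. Turn the three captive T-knobs on the dome's clamp ring clockwise, one after another, each until it comes up firmly against its end stop, and only then press the big push button on the tester's console all the way down and let it come up again. Leave the other things on and around the tester where they are.

Things in the scene. Friction and masses are not known exactly. Their poses are not given: they have to be found in the camera images.
- tester: leak tester, fixed, base plate 300 x 460 x 14 mm; origin on the counter near its middle, z up. Its own x points roughly at the robot (within 17 degrees): the operator's side, -x, faces away. A round test pot on its +y half leans 25 degrees towards -x, away from the robot; the white console on its -y half (level top at z = 124 mm) carries the start button
- ring_mid (a point): centre of the top face of the pot's sloping steel clamp ring, 244 mm across; axes as the tester's; the face's outward normal is (-0.42, 0, 0.91). Three black T-knobs on captive bolts stand on the ring, 95 mm from this point, 120 degrees apart
- dome_top (a point): top of the clear dome in the middle of the clamp ring: 90 mm across, standing 59 mm out of the ring's face, with a capped sample inside
- knob1_grip (a point): T-knob 1, the lower one on the console side: middle of its black bar (50 mm long, 12 wide, 16 deep, on a 12 mm stem), on the bolt's axis, 34 mm out of the ring's face when loose. x runs along the bar, z out along the bolt's axis, 25 degrees off vertical. Pinch the bar's flat sides. Under it a steel boss, 30 mm across, 6 high; else 48 mm clear all round
- knob1 (a joint): turn of T-knob 1, rad: 0 loose, grows clockwise (looking at the ring from outside); starts 0 to 0.8. The bolt sinks 1.2 mm per rad; friction about 0.12 N m, it stays where it is left. A rigid end stop, a different one for each bolt, lies somewhere between 1.6 and 2.5: there the knob stops turning and the torque jumps
- knob2_grip (a point): T-knob 2, the upper one, nearest the robot: middle of its black bar (50 mm long, 12 wide, 16 deep, on a 12 mm stem), on the bolt's axis, 34 mm out of the ring's face when loose. x runs along the bar, z out along the bolt's axis, 25 degrees off vertical. Pinch the bar's flat sides. Under it a steel boss, 30 mm across, 6 high; else 48 mm clear all round
- knob2 (a joint): turn of T-knob 2, rad: 0 loose, grows clockwise (looking at the ring from outside); starts 0 to 0.8. The bolt sinks 1.2 mm per rad; friction about 0.12 N m, it stays where it is left. A rigid end stop, a different one for each bolt, lies somewhere between 1.6 and 2.5: there the knob stops turning and the torque jumps
- knob3_grip (a point): T-knob 3, the lower one away from the console: middle of its black bar (50 mm long, 12 wide, 16 deep, on a 12 mm stem), on the bolt's axis, 34 mm out of the ring's face when loose. x runs along the bar, z out along the bolt's axis, 25 degrees off vertical. Pinch the bar's flat sides. Under it a steel boss, 30 mm across, 6 high; else 48 mm clear all round
- knob3 (a joint): turn of T-knob 3, rad: 0 loose, grows clockwise (looking at the ring from outside); starts 0 to 0.8. The bolt sinks 1.2 mm per rad; friction about 0.12 N m, it stays where it is left. A rigid end stop, a different one for each bolt, lies somewhere between 1.6 and 2.5: there the knob stops turning and the torque jumps
- start_top (a point): top centre of the tester's big round push button, 40 mm across, standing 18 mm above the console's level top; it is pressed straight down
- start (a joint): button travel in m: 0 up, 0.006 fully down; a spring returns it; about 5 N to hold it fully down
- jar: bystander: squat frosted-glass jar, open, 78 mm across, 58 mm tall; origin at the centre of its underside
- sports_cap: bystander: white sports cap with a spout, 39 mm across, 43 mm tall, standing on the front of the base plate; origin at the centre of its underside
- snap_gauge: bystander: chrome C-shaped snap gauge lying flat, about 85 mm across, 14 mm thick; origin at the centre of its underside
- bottle: bystander: clear capped sample bottle, 64 mm across, 190 mm tall; origin at the centre of its underside
- ring_gauge: bystander: chrome ring gauge lying flat, 60 mm across, 16 mm thick; origin at the centre of its underside
- cap_tray: bystander: shallow grey tray with white caps, 120 x 90 x 30 mm; origin at the centre of its underside
- spare_cap: bystander: plain white screw cap, 38 mm across, 20 mm tall, standing on the rear of the console's level top; origin at the centre of its underside

How it is judged:
By the outcome, as a careful person would: the job done as asked, in the order asked, and still so for the second after the job is handed in, with the robot touching nothing.
It also fails if it takes over 72 s, if anything falls off the work surface, if the arm or the gripper's body presses on something with over 40 N, if the wrist force passes 120 N, or if a joint passes its speed limit or range.

## Robot

A 6-joint arm with a two-finger parallel gripper is mounted at the origin on the work surface. World frame = base frame: x ahead of the robot, y to its left, z up, the work surface at z = 0. Lengths are in m, angles in rad, forces in N, time in s.
With the tool pointing down it reaches from about 0.225 to 0.875 m from the base axis. Payload 3.4 kg.
Tool frame: the origin (TCP) lies on the centre line of the jaws, within the pads' length; the fingertips stand 11 mm ahead of it and the grasp point (between the pads) lies 8 mm behind it; z points along the fingers, y is the line along which they close (so a half turn about z gives the same grasp; the last joint's range is limited). The gripper opens to 85 mm and grips with 20 to 120 N. Pads are 22 mm wide; open, the fingers measure 114 mm over their backs; the gripper's body (76 mm by 85 mm) begins 54 mm behind the grasp point. The pads swing forward as they close: fully open they stand 13 mm farther back than shut.
Start: joints at [1.037, 0.276, 1.505, -0, 1.361, -0.121], TCP at [0.231, 0.527, 0.242] pointing down, gripper open.
Joint ranges: [-2.89, 2.89], [-0.75, 2.08], [0.22, 2.7], [-1.18, 4.32], [0.11, 2.71], [-2.7, 2.7]. Speed limits (rad/s): [2.57, 2.57, 3.14, 3.14, 3.14, 3.14].

## Interface

Orientations are given as a unit quaternion [w, x, y, z].
In Python, from rig import manip, eyes, job gives the robot as it stands.
- The arm moves only by the tool drive_tool, never from a script. Its argument "rows" is a list of rows, each a list of 3 entries, a list of its own where there are three numbers: the turn, a rotation vector about the world's x, y, z in rad, then the shift along the world's x, y, z in cm, then the finger opening in cm, from 0 to 8.54. A call has 1 to 8 rows; each row shifts and turns the commanded pose from where the row before left it; what a row does not reach is not made up. A row lasts 1/8 s, in which the tool goes at most 62.5 mm and 10.7 degrees, less where a joint would pass 70% of its speed; a pose out of reach is approached as far as the arm can. A call is refused whole if a number of a shift passes 6.25 or a number of a turn 0.188, either way. A call with a gripper value outside its range is refused whole. The fingers move at their own pace and stop on an object; "force" is the grip in N (left out, the last holds). Time passes only in rows, so rows that do not move let the fingers close. It gives the time, the measured TCP pose, the force, the opening and the grip force at its end, in the units of the state.
- manip.get_state(): the state, without advancing time (a new reading comes with each control period).
- eyes.get_image(name): name is "side" or "top"; returns the picture (480x640x3 uint8, red, green, blue); there is no depth.
- eyes.get_calibration(name): a dict with "camera_matrix" (3x3 intrinsics, pixels), "view" (4x4, takes a point from world to camera coordinates). Camera axes: x right, y up, looking along -z (the intrinsics and any distortion apply to the point x, -y, -z); pixel columns grow to the right and rows downward; lengths in m; the calibration is good to about 2 mm. A picture is of the moment at which its call begins. get_calibration takes no time and is no camera call.
- job.sign_off(): hands the job in; it is judged then, once.
The state is a dict: "clock": time; "qpos": joint angles; "qd": joint speeds; "effort": joint torques, N m; "position": TCP position; "ee_rot": TCP orientation; "contact_force": force on the tool from outside, world axes, zero at the start; "moment": the same for the moment, N m; "width": finger opening in m; "gripper_force": force on a finger pad.
Only numpy, scipy, OpenCV 4.12 (cv2) and the standard library are available. Lean on these libraries where they do the work, as an engineer would, in place of code of your own. Each camera call takes 0.05 s, during which the arm holds its last target. There are 200 camera calls.

## Working session

There is one attempt and no reset: what is moved stays moved. The work goes in short steps, Python scripts to look and compute and a tool call to move; the robot and the scene stay as the last step left them, time stands still between calls to the robot, and variables do not carry over. Pictures are saved under pics/ and viewed, at most 10 in all, crops included, and the job is handed in when it is done.

Besides the shell and the picture viewer there is one more tool, called after "Call:" as a command line: name --argument value ..., lists and objects as JSON in quotes. drive_tool: Moves the arm, as the interface text tells. Its arguments: {"type":"object","properties":{"rows":{"type":"array"},"force":{"type":"number"}},"required":["rows"]}

```bash
mkdir -p pics; python3 - <<'E'
from rig import manip, eyes, job
import cv2
for n in("side","top"):
    im=eyes.get_image(n); cv2.imwrite(f"pics/{n}0.png",im[:,:,::-1])
    c=eyes.get_calibration(n); print(n,c)
print(manip.get_state())
E
```

```text
side {'camera_matrix': array([[566.12431622,   0.        , 329.0139834 ],
       [  0.        , 566.12431622, 234.37964078],
       [  0.        ,   0.        ,   1.        ]]), 'view': array([[ 0.90612907, -0.42271351,  0.01560103, -0.45647721],
       [ 0.28977961,  0.64719487,  0.7051004 , -0.31026246],
       [-0.30815238, -0.63439111,  0.70893584, -1.00778256],
       [ 0.        ,  0.        ,  0.        ,  1.        ]])}
top {'camera_matrix': array([[481.96657428,   0.        , 324.60913735],
       [  0.        , 481.96657428, 245.98965621],
       [  0.        ,   0.        ,   1.        ]]), 'view': array([[-0.01337136, -0.99982994,  0.0127007 ,  0.0355774 ],
       [ 0.99667508, -0.01230602,  0.08054403, -0.533789  ],
       [-0.08037404,  0.01373546,  0.99667013, -1.05582815],
       [ 0.        ,  0.        ,  0.        ,  1.        ]])}
{'clock': 0.1, 'qpos': array([ 1.03699316e+00,  2.76543820e-01,  1.50603744e+00,  6.39696214e-06,
        1.36072293e+00, -1.20981266e-01]), 'qd': array([ 0.00183659, -0.00209068, -0.0031876 , -0.00204036,  0.00129001,
       -0.00086696]), 'effort': array([ 2.06613848e-03, -4.17701912e+01, -2.46406138e+01,  1.87706091e-04,
        5.78812149e-03, -1.34996100e-05]), 'position': array([0.23043755, 0.52628744, 0.24150701]), 'ee_rot': array([-2.78155324e-04,  2.04948946e-01,  9.78772291e-01, -8.09308535e-04]), 'contact_force': array([ 3.66973243e-04, -4.77868436e-01, -5.64617905e-01]), 'moment': array([-0.03334785,  0.03005676,  0.00836138]), 'gripper_force': 0.0, 'width': 0.08530148446950585}
```

View pics/side0.png

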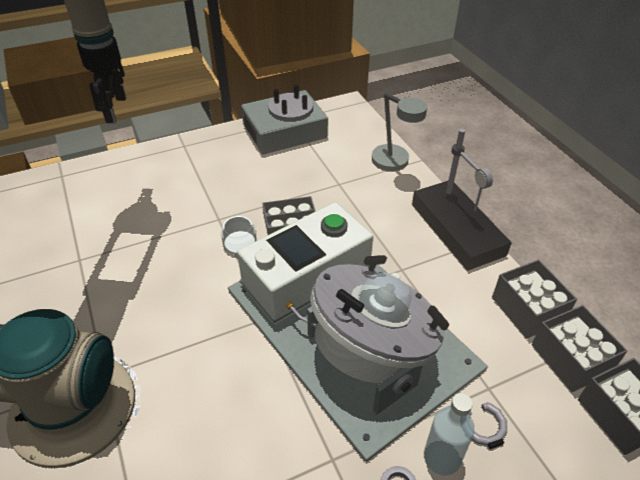

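View pics/top0.png

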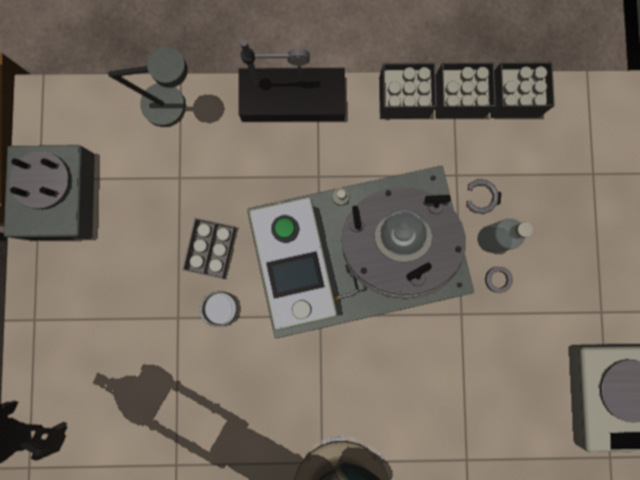

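Side view: knobs near (376,264), (348,300), (437,320), and the green button at (334,222). Top view: knob 1 at (357,217), knob 2 at (419,271), knob 3 at (437,201), button at (285,227). Next I'll segment and triangulate.

```bash
cat > h.py <<'E'
import numpy as np, cv2
from rig import manip, eyes, job
from scipy.spatial.transform import Rotation as R
F=np.diag([1,-1,-1.])
def P(n):
    c=eyes.get_calibration(n); return c["camera_matrix"]@F@c["view"][:3]
def proj(n,X): p=P(n)@np.r_[X,1]; return p[:2]/p[2]
def tri(a,b):
    X=cv2.triangulatePoints(P("side"),P("top"),np.float64(a).reshape(2,1),np.float64(b).reshape(2,1))[:,0]
    X=X[:3]/X[3]; return X, [np.round(proj("side",X)-a,1),np.round(proj("top",X)-b,1)]
def plane(n,px,p0,nrm=(0,0,1)):
    c=eyes.get_calibration(n);V=c["view"];d=V[:3,:3].T@F@np.linalg.inv(c["camera_matrix"])@np.r_[px,1]
    o=-V[:3,:3].T@V[:3,3]; nrm=np.array(nrm); return o+d*(nrm@(p0-o))/(nrm@d)
E
python3 - <<'E'
from h import *
rois={"side":(300,200,160,140),"top":(240,160,240,180)}
out=[]
for n,(x,y,w,h) in rois.items():
    im=cv2.imread(f"pics/{n}0.png"); c=im[y:y+h,x:x+w]
    m=(c.max(2)<38).astype(np.uint8)
    g=((c[:,:,1].astype(int)-c[:,:,2]>50)).astype(np.uint8)
    v=cv2.resize(c,None,fx=3,fy=3,interpolation=cv2.INTER_CUBIC)
    for k,mm in(("dark",m),("green",g)):
        for q in cv2.findContours(mm,cv2.RETR_EXTERNAL,cv2.CHAIN_APPROX_NONE)[0]:
            if cv2.contourArea(q)<25: continue
            r=cv2.minAreaRect(q); print(n,k,np.round(np.array(r[0])+[x,y],1),np.round(r[1],1),round(r[2]),cv2.contourArea(q))
            cv2.drawContours(v,[np.int32((cv2.boxPoints(r)+.5)*3)],-1,(0,0,255) if k=="dark" else (255,0,0),1)
    out.append(v)
H=max(o.shape[0] for o in out)
cv2.imwrite("pics/crop_side.png",out[0]);cv2.imwrite("pics/crop_top.png",out[1])
E
```

```text
side dark [347.7 304.7] [28.2 15.4] 24 144.5
side green [334. 220.] [12. 18.] 90 168.5
top dark [419.1 272.2] [ 9. 26.] 61 150.5
top dark [356.5 217.9] [22.7  5.6] 81 94.0
top dark [437. 201.] [10. 24.] 90 168.0
top green [284.  227.5] [17. 18.] 90 237.0
```

View pics/crop_side.png

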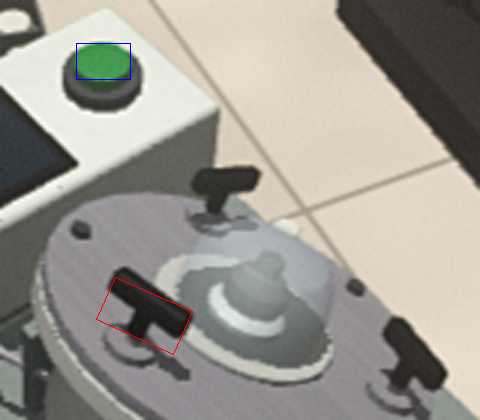

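View pics/crop_top.png

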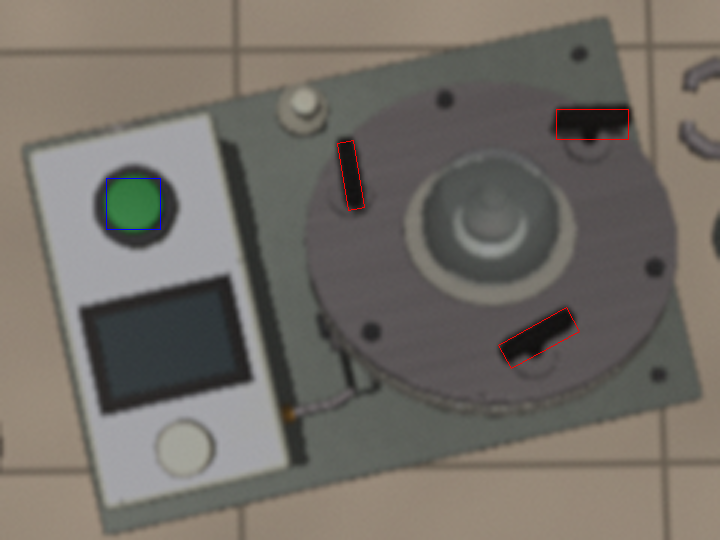

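The crops show the bars clearly. In the side crop they sit at K1 (226,182), K2 (150,301) and K3 (415,352). In the top crop they sit at K1 (351,175), K2 (538,336) and K3 (591,121). The button's green face is at (103,62) in the side crop and (134,204) in the top crop.

```bash
python3 - <<'E'
from h import *
np.set_printoptions(precision=4,suppress=True)
s=lambda p:np.array(p)/3-.33+[300,200]
t=lambda p:np.array(p)/3-.33+[240,160]
D={"k1":((226,182),(351,175)),"k2":((150,301),(538,336)),"k3":((415,352),(591,121)),"btn":((103,62),(134,204))}
X={}
for k,(a,b) in D.items():
    X[k],e=tri(s(a),t(b)); print(k,X[k],*e)
d=lambda a,b:np.linalg.norm(X[a]-X[b]); print("dist (164.5)",d("k1","k2"),d("k2","k3"),d("k1","k3"))
n=np.cross(X["k2"]-X["k1"],X["k3"]-X["k1"]);n/=np.linalg.norm(n);n*=np.sign(n[2]);print("normal",n,np.degrees(np.arccos(n[2])),"az",np.degrees(np.arctan2(n[1],n[0])))
# base plate / console yaw from top view edges: console top right edge & left edge at z=.124, plate at z .014
for nm,a,b,z in(("console L",(27,152),(107,508),.124),("console R",(210,113),(290,465),.124),("plate top",(24,147),(607,17),.014),("plate bot",(107,532),(700,397),.014)):
    A,B=[plane("top",t(p),np.array([0,0,z])) for p in(a,b)]; v=B-A; print(nm,A,B,np.linalg.norm(v),np.degrees(np.arctan2(v[1],v[0])))
c=(X["k1"]+X["k2"]+X["k3"])/3;print("centre",c)
np.save("X.npy",np.array([X[k] for k in X]))
for k,(pa,pb) in {"k1":((343,140),(359,209)),"k2":((499,348),(570,308)),"k3":((556,107),(630,107))}.items():
    A,B=[plane("top",t(p),X[k]+.008*n,n) for p in(pa,pb)]; v=B-A; print(k,"bar",v/np.linalg.norm(v),np.linalg.norm(v))
E
```

```text
k1 [ 0.5781 -0.0331  0.1645] [-0.6  0.1] [ 0.3 -0.8]
k2 [ 0.4704 -0.139   0.2254] [-0.6  0.1] [ 0.3 -0.7]
k3 [ 0.6131 -0.1912  0.1646] [-1.3  0.2] [ 0.6 -1.4]
btn [0.5622 0.109  0.1491] [-0.4  0. ] [ 0.2 -0.6]
dist (164.5) 0.16282040640944195 0.163645370220842 0.16185169247543732
normal [0.4191 0.0931 0.9032] 25.421282594113517 az 12.524331380791818
console L [0.6004 0.1832 0.124 ] [0.3613 0.1304 0.124 ] 0.24481676330757696 -167.54191705179812
console R [0.6257 0.0592 0.124 ] [0.3879 0.0085 0.124 ] 0.24313139938078535 -167.96421753864354
plate top [0.6215 0.2013 0.014 ] [ 0.7166 -0.2425  0.014 ] 0.4538819560993169 -77.90924384442334
plate bot [0.334  0.1404 0.014 ] [ 0.4272 -0.3026  0.014 ] 0.4527102932666901 -78.12388223331102
centre [ 0.5539 -0.1211  0.1848]
k1 bar [-0.8925 -0.1407  0.4286] 0.05378193940046449
k2 bar [ 0.4634 -0.8773 -0.1246] 0.050774233578892575
k3 bar [-0.033  -0.9925  0.1176] 0.04709876618696394
```

```bash
cat >> h.py <<'E'
np.set_printoptions(precision=4,suppress=True)
a,b=np.radians(25),np.radians(12.1)
N=np.array([np.sin(a)*np.cos(b),np.sin(a)*np.sin(b),np.cos(a)])
def frame(ydir,z=-N):
    y=np.array(ydir,float);y-=z*(y@z);y/=np.linalg.norm(y);return np.c_[np.cross(y,z),y,z]
def Rq(q): return R.from_quat([q[1],q[2],q[3],q[0]])
def go(Rt,pt,rows):
    s=manip.get_state(); w=(R.from_matrix(Rt)*Rq(s["ee_rot"]).inv()).as_rotvec(); d=(pt-s["position"])*100
    print("rows",rows,"turn/row",w/rows,"shift/row cm",d/rows,"| tot",np.linalg.norm(w),d)
def st():
    s=manip.get_state(); Rm=Rq(s["ee_rot"]).as_matrix()
    print("t",round(s["clock"],2),"p",s["position"],"q",s["qpos"],"F",s["contact_force"],"|M.N",round(s["moment"]@N,3),"M",s["moment"],"w",round(s["width"],4),"g",round(s["gripper_force"],1),"x",Rm[:,0],"z",Rm[:,2])
X=dict(zip(["k1","k2","k3","btn"],np.load("X.npy")))
BAR={"k1":[-0.8925,-0.1407,0.4286],"k2":[0.4634,-0.8773,-0.1246],"k3":[-0.033,-0.9925,0.1176]}
def ydir(k,side):  # closing direction, sign by side
    y=np.cross(N,BAR[k]); return y if y@np.array(side)>0 else -y
E
python3 - <<'E'
from h import *
s=lambda p:np.array(p)/3-.33+[300,200]
t=lambda p:np.array(p)/3-.33+[240,160]
print(tri(s((218,109)),t((210,113))))   # console corner, z .124
Rt=frame(ydir("k1",(0,1,0))); print(Rt)
go(Rt,X["k1"]+.09*N,16)
E
```

```text
(array([0.6261, 0.0591, 0.1238]), [array([-0.1,  0. ]), array([ 0.1, -0.2])])
[[-0.8955 -0.1655 -0.4132]
 [-0.1413  0.986  -0.0886]
 [ 0.4221 -0.0209 -0.9063]]
rows 16 turn/row [0.0022 0.0275 0.0353] shift/row cm [ 2.4055 -3.4466  0.0283] | tot 0.7172568607039371 [ 38.4877 -55.1463   0.4532]
```

Call:
drive_tool --rows '[[[0.002,0.0275,0.0355],[2.4,-3.45,0.3],4],[[0.002,0.0275,0.0355],[2.4,-3.45,0.3],4],[[0.002,0.0275,0.0355],[2.4,-3.45,0.3],4],[[0.002,0.0275,0.0355],[2.4,-3.45,0.3],4],[[0.002,0.0275,0.0355],[2.4,-3.45,0.3],4],[[0.002,0.0275,0.0355],[2.4,-3.45,0.3],4],[[0.002,0.0275,0.0355],[2.4,-3.45,0.3],4],[[0.002,0.0275,0.0355],[2.4,-3.45,0.3],4]]' --force 50

```text
clock: 1.1
position: [0.4232, 0.2494, 0.2661]
ee_rot: [-0.109, 0.063, 0.992, -0.015]
contact_force: [0.7, 0.7, -0.2]
width: 0.0398
gripper_force: 0.0
```

Call:
drive_tool --rows '[[[0.002,0.0275,0.0355],[2.4,-3.45,-0.25],4],[[0.002,0.0275,0.0355],[2.4,-3.45,-0.25],4],[[0.002,0.0275,0.0355],[2.4,-3.45,-0.25],4],[[0.002,0.0275,0.0355],[2.4,-3.45,-0.25],4],[[0.002,0.0275,0.0355],[2.4,-3.45,-0.25],4],[[0.002,0.0275,0.0355],[2.4,-3.45,-0.25],4],[[0.002,0.0275,0.0355],[2.4,-3.45,-0.25],4],[[0.002,0.0275,0.0355],[2.4,-3.45,-0.25],4]]'

```text
clock: 2.1
position: [0.6153, -0.0264, 0.2456]
ee_rot: [-0.215, -0.081, 0.973, -0.029]
contact_force: [-0.1, -0.1, -0.4]
width: 0.0399
gripper_force: 0.0
```

Call:
drive_tool --rows '[[[0,0,0],[0,0,0],4],[[0,0,0],[0,0,0],4]]'

```text
clock: 2.35
position: [0.6143, -0.0249, 0.2458]
ee_rot: [-0.215, -0.08, 0.973, -0.028]
contact_force: [0.1, -0.3, 0.1]
width: 0.0402
gripper_force: 0.0
```

```bash
python3 - <<'E'
from h import *
st(); Rt=frame(ydir("k1",(0,1,0))); go(Rt,X["k1"]-.006*N,6)
E
```

```text
t 2.35 p [ 0.6143 -0.0249  0.2458] q [-0.0826  0.5767  1.0854 -0.1302  1.8966 -1.8332] F [ 0.1102 -0.2631  0.0874] |M.N -0.031 M [ 0.068  -0.1916 -0.0466] w 0.0402 g 0.0 x [-0.895  -0.1437  0.4222] z [-0.4132 -0.0892 -0.9063]
rows 6 turn/row [-0.0001 -0.     -0.0004] shift/row cm [-0.6439 -0.1468 -1.4453] | tot 0.00246277378195111 [-3.8637 -0.8805 -8.6718]
```

Call:
drive_tool --rows '[[[0,0,0],[-0.64,-0.15,-1.45],4],[[0,0,0],[-0.64,-0.15,-1.45],4],[[0,0,0],[-0.64,-0.15,-1.45],4],[[0,0,0],[-0.64,-0.15,-1.45],4],[[0,0,0],[-0.64,-0.15,-1.45],4],[[0,0,0],[-0.64,-0.15,-1.45],4],[[0,0,0],[0,0,0],4]]'

```text
clock: 3.22
position: [0.5749, -0.0336, 0.1589]
ee_rot: [-0.215, -0.081, 0.973, -0.029]
contact_force: [0.4, -0.8, 0.0]
width: 0.0398
gripper_force: 0.0
```

```bash
python3 - <<'E'
from h import *
st()
s=eyes.get_image("side")[180:350,290:450,::-1];t=eyes.get_image("top")[150:320,310:470,::-1]
cv2.imwrite("pics/k1.png",cv2.resize(np.hstack([s,t]),None,fx=2.5,fy=2.5,interpolation=cv2.INTER_CUBIC))
E
```

```text
t 3.23 p [ 0.5749 -0.0336  0.1589] q [-0.0987  0.5647  1.3256 -0.1315  1.6688 -1.8199] F [ 0.4076 -0.8185  0.0235] |M.N -0.0 M [ 0.0725 -0.1768 -0.0161] w 0.0398 g 0.0 x [-0.8945 -0.1445  0.423 ] z [-0.4138 -0.0901 -0.9059]
```

View pics/k1.png

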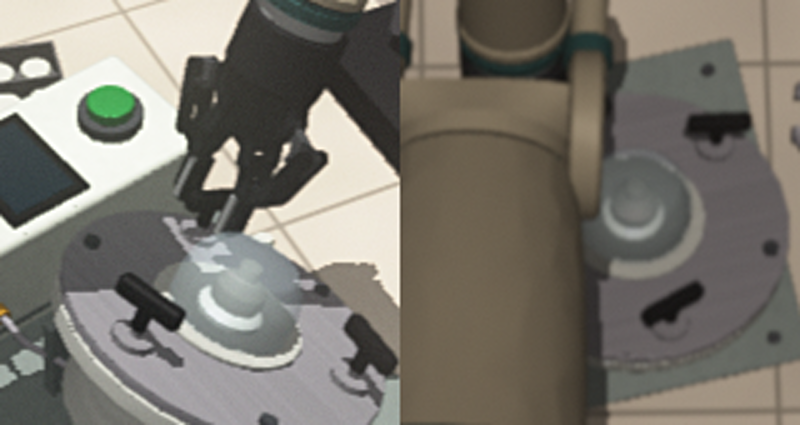

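In the side half, the open fingers straddle knob 1 near (210,205) and no contact force shows. In the top half, the arm hides knob 1. I'll close the gripper.

Call:
drive_tool --rows '[[[0,0,0],[0,0,0],0.6],[[0,0,0],[0,0,0],0.6],[[0,0,0],[0,0,0],0.6],[[0,0,0],[0,0,0],0.6],[[0,0,0],[0,0,0],0.6]]' --force 50

```text
clock: 3.95
position: [0.5764, -0.0319, 0.1602]
ee_rot: [-0.213, -0.08, 0.973, -0.027]
contact_force: [-0.6, 5.4, 3.4]
width: 0.0107
gripper_force: 50.3
```

```bash
python3 -c "
from h import *
st(); print(N*-.187, N*-.022)"
```

```text
t 3.95 p [ 0.5764 -0.0319  0.1602] q [-0.0984  0.5643  1.3214 -0.1269  1.6711 -1.8198] F [-0.5967  5.4182  3.3944] |M.N -0.055 M [ 0.8102  0.0831 -0.4381] w 0.0107 g 50.3 x [-0.896  -0.1449  0.4198] z [-0.4113 -0.086  -0.9074]
[-0.0773 -0.0166 -0.1695] [-0.0091 -0.0019 -0.0199]
```

Call:
drive_tool --rows '[[[0,0,0],[0.0,0.15,0.08],0.6],[[-0.062,-0.0133,-0.136],[-0.007,0,-0.016],0.6],[[-0.062,-0.0133,-0.136],[-0.007,0,-0.016],0.6],[[-0.062,-0.0133,-0.136],[-0.007,0,-0.016],0.6],[[-0.062,-0.0133,-0.136],[-0.007,0,-0.016],0.6],[[-0.062,-0.0133,-0.136],[-0.007,0,-0.016],0.6]]'

```text
clock: 4.7
position: [0.5765, -0.0291, 0.159]
ee_rot: [-0.189, 0.284, 0.934, -0.102]
contact_force: [0.5, 10.1, 0.4]
width: 0.011
gripper_force: 49.9
```

```bash
python3 -c "
from h import *
st()"
```

```text
t 4.7 p [ 0.5765 -0.0291  0.159 ] q [-0.0954  0.5656  1.3222 -0.1238  1.6702 -1.0631] F [ 0.4897 10.0569  0.3905] |M.N 0.195 M [ 1.5886 -0.3666 -0.4735] w 0.011 g 49.9 x [-0.7674  0.5688  0.2958] z [-0.412  -0.084  -0.9073]
```

Call:
drive_tool --rows '[[[0,0,0],[0.0,0.3,0],0.6],[[-0.062,-0.0133,-0.136],[-0.007,0,-0.016],0.6],[[-0.062,-0.0133,-0.136],[-0.007,0,-0.016],0.6],[[0,0,0],[0,0,0],0.6]]'

```text
clock: 5.2
position: [0.577, -0.028, 0.1583]
ee_rot: [-0.171, 0.419, 0.882, -0.131]
contact_force: [2.2, 5.7, -3.0]
width: 0.0106
gripper_force: 49.8
```

```bash
python3 -c "
from h import *
st()"
```

```text
t 5.2 p [ 0.577  -0.028   0.1583] q [-0.0921  0.5665  1.3223 -0.1258  1.6685 -0.7628] F [ 2.1981  5.7185 -3.0419] |M.N -0.059 M [ 0.9203 -0.6789 -0.4186] w 0.0106 g 49.8 x [-0.5911  0.7833  0.1924] z [-0.4112 -0.0874 -0.9073]
```

Call:
drive_tool --rows '[[[0,0,0],[0.05,0.15,-0.05],0.6],[[-0.062,-0.0133,-0.136],[-0.007,0,-0.016],0.6],[[-0.062,-0.0133,-0.136],[-0.007,0,-0.016],0.6],[[-0.062,-0.0133,-0.136],[-0.007,0,-0.016],0.6]]'

```text
clock: 5.7
position: [0.5779, -0.027, 0.1575]
ee_rot: [-0.137, 0.605, 0.767, -0.166]
contact_force: [3.5, 4.1, -1.3]
width: 0.0107
gripper_force: 90.2
```

```bash
python3 -c "
from h import *
st()"
```

```text
t 5.7 p [ 0.5779 -0.027   0.1575] q [-0.0902  0.568   1.3214 -0.126   1.6675 -0.3113] F [ 3.4955  4.1137 -1.2912] |M.N 2.161 M [ 1.6115 -0.6698  1.7146] w 0.0107 g 90.2 x [-0.2311  0.9729  0.0098] z [-0.4106 -0.0884 -0.9075]
```

Call:
drive_tool --rows '[[[-0.008,-0.002,-0.018],[0,0,0],0.6],[[0,0,0],[0,0,0],0.6]]'

```text
clock: 5.95
position: [0.5779, -0.027, 0.1575]
ee_rot: [-0.136, 0.61, 0.763, -0.167]
contact_force: [4.2, 3.4, -0.6]
width: 0.0115
gripper_force: 93.9
```

```bash
python3 -c "
from h import *
st()"
```

```text
t 5.95 p [ 0.5779 -0.027   0.1575] q [-0.0901  0.5679  1.3216 -0.1261  1.6672 -0.2978] F [ 4.2143  3.3742 -0.6414] |M.N 2.327 M [ 1.6443 -0.7024  1.8863] w 0.0115 g 93.9 x [-0.2194  0.9756  0.004 ] z [-0.4104 -0.0886 -0.9076]
```

Call:
drive_tool --rows '[[[0.015,0.003,0.034],[0,0,0],0.6],[[0,0,0],[0,0,0],4],[[0,0,0],[0,0,0],4],[[0,0,0],[0.2,0.04,0.45],4],[[0,0,0],[0.8,0.2,1.8],4],[[0,0,0],[1.2,0.26,2.7],4],[[0,0,0],[1.2,0.26,2.7],4],[[0,0,0],[0,0,0],4]]'

```text
clock: 6.95
position: [0.6116, -0.0211, 0.2365]
ee_rot: [-0.137, 0.599, 0.772, -0.165]
contact_force: [-0.8, 0.1, -0.5]
width: 0.04
gripper_force: 0.0
```

```bash
python3 -c "
from h import *
st();Rt=frame(ydir('k2',(1,0,0))); go(Rt,X['k2']+.085*N+[.002,.002,0],10)
i=eyes.get_image('top')[160:340,320:480,::-1]
cv2.imwrite('pics/k1done.png',cv2.resize(i,None,fx=3,fy=3,interpolation=cv2.INTER_CUBIC))"
```

```text
t 6.95 p [ 0.6116 -0.0211  0.2365] q [-0.0771  0.5738  1.1118 -0.1287  1.8697 -0.3405] F [-0.7973  0.0605 -0.5131] |M.N -0.016 M [ 0.0176 -0.2212 -0.004 ] w 0.04 g 0.0 x [-0.2459  0.9692  0.0133] z [-0.4094 -0.0914 -0.9078]
rows 10 turn/row [0.011  0.0028 0.0236] shift/row cm [-1.0409 -1.0832  0.6588] | tot 0.261860609241141 [-10.4093 -10.8317   6.5883]
```

Call:
drive_tool --rows '[[[0.0137,0.0035,0.0295],[-1.3,-1.35,0.82],4],[[0.0137,0.0035,0.0295],[-1.3,-1.35,0.82],4],[[0.0137,0.0035,0.0295],[-1.3,-1.35,0.82],4],[[0.0137,0.0035,0.0295],[-1.3,-1.35,0.82],4],[[0.0137,0.0035,0.0295],[-1.3,-1.35,0.82],4],[[0.0137,0.0035,0.0295],[-1.3,-1.35,0.82],4],[[0.0137,0.0035,0.0295],[-1.3,-1.35,0.82],4],[[0.0137,0.0035,0.0295],[-1.3,-1.35,0.82],4]]'

```text
clock: 8.0
position: [0.5045, -0.1291, 0.2991]
ee_rot: [-0.163, 0.492, 0.842, -0.148]
contact_force: [0.7, -0.4, -0.3]
width: 0.04
gripper_force: 0.0
```

Call:
drive_tool --rows '[[[0,0,0],[0,0,0],4],[[0,0,0],[0,0,0],4]]'

```text
clock: 8.25
position: [0.5059, -0.1283, 0.2992]
ee_rot: [-0.163, 0.492, 0.842, -0.148]
contact_force: [-0.1, -0.2, -0.6]
width: 0.04
gripper_force: 0.0
```

```bash
python3 -c "
from h import *
st();Rt=frame(ydir('k2',(1,0,0))); go(Rt,X['k2']-.006*N+[.002,.002,0],6)"
```

```text
t 8.25 p [ 0.5059 -0.1283  0.2992] q [-0.2523  0.3975  1.2652 -0.201   1.8746 -0.7871] F [-0.0833 -0.1756 -0.6084] |M.N 0.037 M [ 0.0855 -0.2063  0.0221] w 0.04 g 0.0 x [-0.4626  0.8772  0.1285] z [-0.4191 -0.0887 -0.9036]
rows 6 turn/row [-0.     -0.0011 -0.0001] shift/row cm [-0.6001 -0.1533 -1.3211] | tot 0.006550655279838794 [-3.6003 -0.9196 -7.9267]
```

View pics/k1done.png

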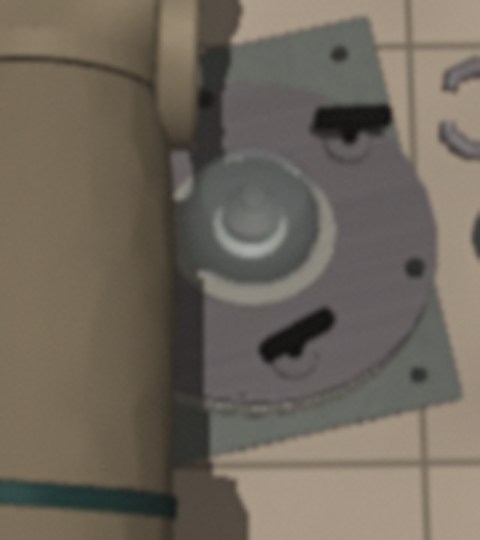

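The arm hides knob 1 in this picture. Knobs 2 (297,337) and 3 (350,118) are still where they started. I'll lower onto knob 2.

Call:
drive_tool --rows '[[[0,-0.006,0],[-0.6,-0.15,-1.32],4],[[0,0,0],[-0.6,-0.15,-1.32],4],[[0,0,0],[-0.6,-0.15,-1.32],4],[[0,0,0],[-0.6,-0.15,-1.32],4],[[0,0,0],[-0.6,-0.15,-1.32],4],[[0,0,0],[-0.6,-0.15,-1.32],4],[[0,0,0],[0,0,0],4]]'

```text
clock: 9.12
position: [0.4691, -0.1376, 0.22]
ee_rot: [-0.16, 0.493, 0.843, -0.146]
contact_force: [0.3, -0.1, 0.4]
width: 0.0398
gripper_force: 0.0
```

Call:
drive_tool --rows '[[[0,0,0],[0,0,0],0.6],[[0,0,0],[0,0,0],0.6],[[0,0,0],[0,0,0],0.6],[[0,0,0],[0,0,0],0.6],[[0,0,0],[0,0,0],0.6]]' --force 50

```text
clock: 9.75
position: [0.4713, -0.1374, 0.2212]
ee_rot: [-0.158, 0.493, 0.843, -0.145]
contact_force: [4.8, 3.1, 2.2]
width: 0.0106
gripper_force: 51.3
```

```bash
python3 -c "
from h import *
st()"
```

```text
t 9.75 p [ 0.4713 -0.1374  0.2212] q [-0.2813  0.383   1.4791 -0.2018  1.6636 -0.7741] F [4.8384 3.1346 2.1965] |M.N -0.12 M [ 0.3234 -0.7566 -0.2055] w 0.0106 g 51.3 x [-0.4644  0.877   0.1234] z [-0.4098 -0.0893 -0.9078]
```

Call:
drive_tool --rows '[[[0,0,0],[0.2,0.12,0.07],0.6],[[-0.062,-0.0133,-0.136],[-0.007,0,-0.016],0.6],[[-0.062,-0.0133,-0.136],[-0.007,0,-0.016],0.6],[[-0.062,-0.0133,-0.136],[-0.007,0,-0.016],0.6],[[-0.062,-0.0133,-0.136],[-0.007,0,-0.016],0.6],[[-0.062,-0.0133,-0.136],[-0.007,0,-0.016],0.6]]'

```text
clock: 10.5
position: [0.4717, -0.1371, 0.2202]
ee_rot: [-0.094, 0.768, 0.602, -0.196]
contact_force: [1.4, 0.2, -3.9]
width: 0.0107
gripper_force: 50.5
```

```bash
python3 -c "
from h import *
st()"
```

```text
t 10.5 p [ 0.4717 -0.1371  0.2202] q [-0.2792  0.3866  1.4777 -0.2037  1.6658 -0.0172] F [ 1.3608  0.2086 -3.8694] |M.N 0.176 M [ 0.0068 -0.6868  0.2584] w 0.0107 g 50.5 x [ 0.1984  0.9621 -0.1871] z [-0.4139 -0.0908 -0.9058]
```

Call:
drive_tool --rows '[[[-0.062,-0.0133,-0.136],[-0.02,0,-0.08],0.6],[[-0.062,-0.0133,-0.136],[-0.01,0,-0.05],0.6]]'

```text
clock: 10.75
position: [0.4718, -0.1372, 0.2196]
ee_rot: [-0.064, 0.85, 0.48, -0.207]
contact_force: [2.9, 0.0, 1.3]
width: 0.0107
gripper_force: 51.2
```

```bash
python3 -c "
from h import *
st()"
```

```text
t 10.75 p [ 0.4718 -0.1372  0.2196] q [-0.2793  0.3867  1.4788 -0.2038  1.6637  0.2834] F [2.9205 0.0003 1.2993] |M.N 0.181 M [ 0.0501 -0.5983  0.2353] w 0.0107 g 51.2 x [ 0.4525  0.8429 -0.2911] z [-0.4132 -0.0911 -0.9061]
```

Call:
drive_tool --rows '[[[-0.062,-0.0133,-0.136],[0.03,0,-0.02],0.6],[[-0.062,-0.0133,-0.136],[0,0,-0.02],0.6]]'

```text
clock: 11.0
position: [0.4719, -0.1373, 0.2192]
ee_rot: [-0.032, 0.912, 0.348, -0.215]
contact_force: [2.9, -1.6, -1.0]
width: 0.0102
gripper_force: 51.0
```

```bash
python3 -c "
from h import *
st()"
```

```text
t 11.0 p [ 0.4719 -0.1373  0.2192] q [-0.2793  0.3875  1.4788 -0.2041  1.6636  0.5837] F [ 2.874  -1.5895 -0.9943] |M.N 0.127 M [-0.0029 -0.4997  0.1903] w 0.0102 g 51.0 x [ 0.6657  0.6484 -0.3694] z [-0.4138 -0.0912 -0.9058]
```

Call:
drive_tool --rows '[[[-0.062,-0.0133,-0.136],[0,-0.02,-0.02],0.6],[[-0.062,-0.0133,-0.136],[0,0,-0.02],0.6]]'

```text
clock: 11.25
position: [0.472, -0.1376, 0.2188]
ee_rot: [0.0, 0.954, 0.208, -0.217]
contact_force: [2.5, -1.8, 0.4]
width: 0.0107
gripper_force: 51.0
```

```bash
python3 -c "
from h import *
st()"
```

```text
t 11.25 p [ 0.472  -0.1376  0.2188] q [-0.2798  0.3879  1.4791 -0.2041  1.6628  0.8836] F [ 2.4647 -1.8256  0.4136] |M.N 0.103 M [-0.0743 -0.5209  0.1987] w 0.0107 g 51.0 x [ 0.8196  0.3959 -0.4142] z [-0.4138 -0.0911 -0.9058]
```

Call:
drive_tool --rows '[[[-0.062,-0.0133,-0.136],[0,-0.02,-0.02],0.6],[[-0.062,-0.0133,-0.136],[0,0,-0.02],0.6]]'

```text
clock: 11.5
position: [0.472, -0.1379, 0.2185]
ee_rot: [0.033, 0.974, 0.063, -0.215]
contact_force: [2.5, -2.1, 0.3]
width: 0.0105
gripper_force: 51.3
```

```bash
python3 -c "
from h import *
st()"
```

```text
t 11.5 p [ 0.472  -0.1379  0.2185] q [-0.2802  0.3883  1.4795 -0.2041  1.6622  1.1834] F [ 2.5296 -2.1078  0.2725] |M.N 0.386 M [ 0.0519 -0.5009  0.4517] w 0.0105 g 51.3 x [ 0.9001  0.1081 -0.4222] z [-0.4139 -0.0909 -0.9058]
```

Torque is starting to rise (0.39 N m), so I'll press on in a smaller step.

Call:
drive_tool --rows '[[[-0.041,-0.009,-0.091],[0,0,-0.01],0.6],[[0,0,0],[0,0,0],0.6]]'

```text
clock: 11.75
position: [0.472, -0.1379, 0.2184]
ee_rot: [0.043, 0.976, 0.018, -0.213]
contact_force: [2.9, -3.6, 0.9]
width: 0.0111
gripper_force: 64.6
```

```bash
python3 -c "
from h import *
st()"
```

```text
t 11.75 p [ 0.472  -0.1379  0.2184] q [-0.2803  0.3882  1.4796 -0.204   1.6619  1.2752] F [ 2.87   -3.6454  0.941 ] |M.N 1.343 M [ 0.1621 -0.4584  1.4524] w 0.0111 g 64.6 x [ 0.9089  0.0169 -0.4167] z [-0.4136 -0.0908 -0.9059]
```

Call:
drive_tool --rows '[[[-0.029,-0.006,-0.063],[0,0,0],0.6],[[0,0,0],[0,0,0],0.6]]'

```text
clock: 12.0
position: [0.472, -0.1379, 0.2185]
ee_rot: [0.05, 0.976, -0.016, -0.211]
contact_force: [2.8, -4.5, 1.1]
width: 0.0109
gripper_force: 84.2
```

```bash
python3 -c "
from h import *
st()"
```

```text
t 12.0 p [ 0.472  -0.1379  0.2185] q [-0.2801  0.3882  1.4795 -0.2042  1.6619  1.3439] F [ 2.7504 -4.5211  1.0624] |M.N 2.045 M [ 0.283  -0.4025  2.167 ] w 0.0109 g 84.2 x [ 0.9104 -0.0514 -0.4105] z [-0.4136 -0.0911 -0.9059]
```

Call:
drive_tool --rows '[[[0.02,0.004,0.044],[0,0,0],0.6],[[0,0,0],[0,0,0],4],[[0,0,0],[0,0,0],4],[[0,0,0],[0.2,0.04,0.45],4],[[0,0,0],[0.8,0.2,1.8],4],[[0,0,0],[1.2,0.26,2.7],4],[[0,0,0],[1.2,0.26,2.7],4],[[0,0,0],[0,0,0],4]]'

```text
clock: 13.0
position: [0.507, -0.1293, 0.2964]
ee_rot: [0.045, 0.977, 0.005, -0.21]
contact_force: [0.3, 1.0, -0.9]
width: 0.0402
gripper_force: 0.0
```

```bash
python3 -c "
from h import *
st();Rt=frame(ydir('k3',(1,0,0))); go(Rt,X['k3']+.085*N+[.002,.002,0],16)"
```

```text
t 13.0 p [ 0.507  -0.1293  0.2964] q [-0.2541  0.395   1.2725 -0.1993  1.8601  1.2859] F [ 0.3016  0.9948 -0.93  ] |M.N 0.027 M [ 0.1204 -0.1688 -0.0087] w 0.0402 g 0.0 x [ 0.9114 -0.0081 -0.4113] z [-0.4104 -0.0895 -0.9075]
rows 16 turn/row [0.0386 0.0085 0.085 ] shift/row cm [ 0.8951 -0.3274 -0.3426] | tot 1.5003026952663299 [14.322  -5.2389 -5.4818]
```

Call:
drive_tool --rows '[[[0.0386,0.0085,0.085],[0.895,-0.33,-0.34],4],[[0.0386,0.0085,0.085],[0.895,-0.33,-0.34],4],[[0.0386,0.0085,0.085],[0.895,-0.33,-0.34],4],[[0.0386,0.0085,0.085],[0.895,-0.33,-0.34],4],[[0.0386,0.0085,0.085],[0.895,-0.33,-0.34],4],[[0.0386,0.0085,0.085],[0.895,-0.33,-0.34],4],[[0.0386,0.0085,0.085],[0.895,-0.33,-0.34],4],[[0.0386,0.0085,0.085],[0.895,-0.33,-0.34],4]]'

```text
clock: 14.0
position: [0.5766, -0.1556, 0.2663]
ee_rot: [-0.037, 0.905, 0.364, -0.215]
contact_force: [-0.7, 0.6, -0.6]
width: 0.0398
gripper_force: 0.0
```

Call:
drive_tool --rows '[[[0.0386,0.0085,0.085],[0.895,-0.33,-0.34],4],[[0.0386,0.0085,0.085],[0.895,-0.33,-0.34],4],[[0.0386,0.0085,0.085],[0.895,-0.33,-0.34],4],[[0.0386,0.0085,0.085],[0.895,-0.33,-0.34],4],[[0.0386,0.0085,0.085],[0.895,-0.33,-0.34],4],[[0.0386,0.0085,0.085],[0.895,-0.33,-0.34],4],[[0.0386,0.0085,0.085],[0.895,-0.33,-0.34],4],[[0.0386,0.0085,0.085],[0.895,-0.33,-0.34],4]]'

```text
clock: 15.0
position: [0.6483, -0.182, 0.239]
ee_rot: [-0.112, 0.709, 0.671, -0.187]
contact_force: [1.0, -0.8, 0.3]
width: 0.0402
gripper_force: 0.0
```

Call:
drive_tool --rows '[[[0,0,0],[0,0,0],4],[[0,0,0],[0,0,0],4]]'

```text
clock: 15.25
position: [0.6482, -0.1819, 0.2399]
ee_rot: [-0.112, 0.71, 0.669, -0.187]
contact_force: [-0.4, 0.0, 0.5]
width: 0.0397
gripper_force: 0.0
```

```bash
python3 -c "
from h import *
st();Rt=frame(ydir('k3',(1,0,0))); go(Rt,X['k3']-.006*N+[.003,.002,0],6)
i=np.hstack([eyes.get_image('side')[200:350,300:460,::-1],eyes.get_image('top')[160:310,320:480,::-1]])
cv2.imwrite('pics/k3pre.png',cv2.resize(i,None,fx=2.5,fy=2.5,interpolation=cv2.INTER_CUBIC))"
```

```text
t 15.25 p [ 0.6482 -0.1819  0.2399] q [-0.2716  0.6619  0.9407 -0.2151  1.9246 -0.2469] F [-0.4312  0.0258  0.4845] |M.N 0.01 M [ 0.0355 -0.2229  0.0164] w 0.0397 g 0.0 x [ 0.0344  0.9926 -0.1168] z [-0.4154 -0.0922 -0.905 ]
rows 6 turn/row [ 0.0006 -0.0004 -0.0001] shift/row cm [-0.5777 -0.13   -1.3457] | tot 0.004455560914291414 [-3.4661 -0.7798 -8.074 ]
```

View pics/k3pre.png

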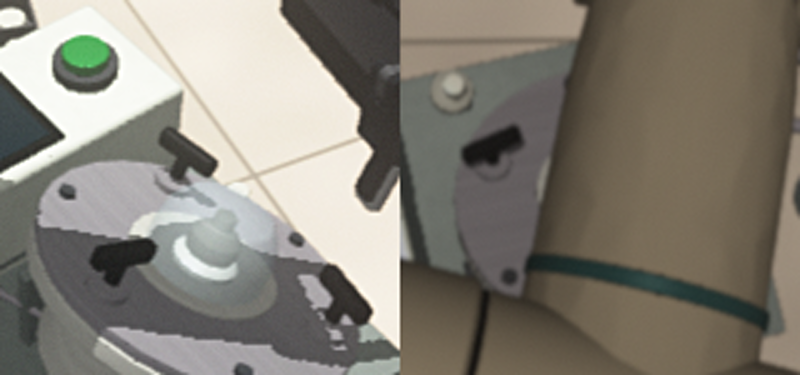

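Knobs 1 (188,152) and 2 (124,256) have clearly turned. Knob 3 (345,293) is untouched below the gripper, so I'll lower onto it.

Call:
drive_tool --rows '[[[0,0,0],[-0.58,-0.13,-1.35],4],[[0,0,0],[-0.58,-0.13,-1.35],4],[[0,0,0],[-0.58,-0.13,-1.35],4],[[0,0,0],[-0.58,-0.13,-1.35],4],[[0,0,0],[-0.58,-0.13,-1.35],4],[[0,0,0],[-0.58,-0.13,-1.35],4],[[0,0,0],[0,0,0],4]]'

```text
clock: 16.23
position: [0.6131, -0.1898, 0.1581]
ee_rot: [-0.112, 0.71, 0.67, -0.187]
contact_force: [0.7, 0.1, -0.1]
width: 0.0399
gripper_force: 0.0
```

Call:
drive_tool --rows '[[[0,0,0],[0,0,0],0.6],[[0,0,0],[0,0,0],0.6],[[0,0,0],[0,0,0],0.6],[[0,0,0],[0,0,0],0.6],[[0,0,0],[0,0,0],0.6]]' --force 50

```text
clock: 16.85
position: [0.615, -0.19, 0.1597]
ee_rot: [-0.11, 0.71, 0.67, -0.186]
contact_force: [4.0, -0.0, 2.0]
width: 0.0109
gripper_force: 51.0
```

```bash
python3 -c "
from h import *
st()"
```

```text
t 16.85 p [ 0.615  -0.19    0.1597] q [-0.293   0.6459  1.1665 -0.2119  1.7107 -0.2237] F [ 4.0138 -0.0317  1.9654] |M.N 0.139 M [ 0.1006 -0.5775  0.1641] w 0.0109 g 51.0 x [ 0.033   0.9926 -0.1172] z [-0.4116 -0.0934 -0.9066]
```

Call:
drive_tool --rows '[[[0,0,0],[0.2,0,0.05],0.6],[[-0.062,-0.0133,-0.136],[-0.007,0,-0.016],0.6],[[-0.062,-0.0133,-0.136],[-0.007,0,-0.016],0.6],[[-0.062,-0.0133,-0.136],[-0.007,0,-0.016],0.6],[[-0.062,-0.0133,-0.136],[-0.007,0,-0.016],0.6],[[-0.062,-0.0133,-0.136],[-0.007,0,-0.016],0.6]]'

```text
clock: 17.6
position: [0.6158, -0.1905, 0.1586]
ee_rot: [-0.035, 0.907, 0.36, -0.216]
contact_force: [1.8, -2.4, -0.8]
width: 0.0109
gripper_force: 50.7
```

```bash
python3 -c "
from h import *
st()"
```

```text
t 17.6 p [ 0.6158 -0.1905  0.1586] q [-0.2934  0.6512  1.1611 -0.2123  1.7163  0.5313] F [ 1.8137 -2.4371 -0.8402] |M.N 0.123 M [-0.1645 -0.5819  0.268 ] w 0.0109 g 50.7 x [ 0.6471  0.6688 -0.366 ] z [-0.4165 -0.092  -0.9045]
```

Call:
drive_tool --rows '[[[-0.062,-0.0133,-0.136],[0.04,-0.08,-0.02],0.6],[[-0.062,-0.0133,-0.136],[0,0,-0.02],0.6]]'

```text
clock: 17.85
position: [0.616, -0.191, 0.1582]
ee_rot: [-0.003, 0.95, 0.221, -0.219]
contact_force: [0.9, -1.0, -0.6]
width: 0.0106
gripper_force: 50.7
```

```bash
python3 -c "
from h import *
st()"
```

```text
t 17.85 p [ 0.616  -0.191   0.1582] q [-0.2946  0.6527  1.1594 -0.2113  1.718   0.8302] F [ 0.9264 -0.9804 -0.5769] |M.N 0.16 M [-0.0774 -0.4807  0.2587] w 0.0106 g 50.7 x [ 0.8068  0.4209 -0.4146] z [-0.4177 -0.0901 -0.9041]
```

Call:
drive_tool --rows '[[[-0.062,-0.0133,-0.136],[0,0,-0.02],0.6],[[-0.062,-0.0133,-0.136],[0,0,-0.02],0.6]]'

```text
clock: 18.1
position: [0.616, -0.1914, 0.1578]
ee_rot: [0.029, 0.973, 0.076, -0.217]
contact_force: [1.4, -1.7, -1.8]
width: 0.0108
gripper_force: 50.7
```

```bash
python3 -c "
from h import *
st()"
```

```text
t 18.1 p [ 0.616  -0.1914  0.1578] q [-0.2952  0.6533  1.1593 -0.2112  1.7176  1.1301] F [ 1.4398 -1.7124 -1.8261] |M.N 0.148 M [-0.1848 -0.4658  0.2933] w 0.0108 g 50.7 x [ 0.8943  0.1351 -0.4267] z [-0.4178 -0.0897 -0.9041]
```

Call:
drive_tool --rows '[[[-0.062,-0.0133,-0.136],[0,0,-0.03],0.6],[[-0.062,-0.0133,-0.136],[0,0,-0.03],0.6]]'

```text
clock: 18.35
position: [0.6159, -0.1919, 0.1574]
ee_rot: [0.061, 0.973, -0.071, -0.21]
contact_force: [2.3, -2.8, -0.1]
width: 0.0107
gripper_force: 50.8
```

```bash
python3 -c "
from h import *
st()"
```

```text
t 18.35 p [ 0.6159 -0.1919  0.1574] q [-0.296   0.6535  1.1596 -0.2111  1.717   1.43  ] F [ 2.311  -2.7981 -0.1481] |M.N 0.157 M [-0.3693 -0.3383  0.3743] w 0.0107 g 50.8 x [ 0.9017 -0.1631 -0.4005] z [-0.4178 -0.0894 -0.9041]
```

Call:
drive_tool --rows '[[[-0.062,-0.0133,-0.136],[0.02,-0.04,-0.02],0.6],[[-0.062,-0.0133,-0.136],[0,0,-0.02],0.6]]'

```text
clock: 18.6
position: [0.6158, -0.1923, 0.1573]
ee_rot: [0.091, 0.952, -0.215, -0.199]
contact_force: [0.5, -2.7, 0.9]
width: 0.011
gripper_force: 65.4
```

```bash
python3 -c "
from h import *
st()"
```

```text
t 18.6 p [ 0.6158 -0.1923  0.1573] q [-0.297   0.6539  1.1594 -0.2106  1.7172  1.7282] F [ 0.5499 -2.7442  0.9378] |M.N 1.115 M [-0.02   -0.0862  1.2481] w 0.011 g 65.4 x [ 0.8285 -0.4453 -0.3396] z [-0.4181 -0.0883 -0.9041]
```

The stop is reached at 1.1 N m. I'll press it firm, then release and back out.

Call:
drive_tool --rows '[[[-0.037,-0.008,-0.081],[0,0,0],0.6],[[0,0,0],[0,0,0],0.6]]'

```text
clock: 18.85
position: [0.6158, -0.1923, 0.1573]
ee_rot: [0.099, 0.942, -0.253, -0.195]
contact_force: [-0.3, -5.1, 1.5]
width: 0.011
gripper_force: 87.6
```

```bash
python3 -c "
from h import *
st()"
```

```text
t 18.85 p [ 0.6158 -0.1923  0.1573] q [-0.2969  0.6536  1.1597 -0.2106  1.7168  1.8097] F [-0.3175 -5.0989  1.5222] |M.N 1.823 M [-0.0148  0.1169  2.0069] w 0.011 g 87.6 x [ 0.7956 -0.5163 -0.317 ] z [-0.4177 -0.0884 -0.9042]
```

Call:
drive_tool --rows '[[[0.02,0.004,0.044],[0,0,0],0.6],[[0,0,0],[0,0,0],4],[[0,0,0],[0,0,0],4],[[0,0,0],[0.2,0.04,0.45],4],[[0,0,0],[0.8,0.2,1.8],4],[[0,0,0],[1.2,0.26,2.7],4],[[0,0,0],[1.2,0.26,2.7],4],[[0,0,0],[0,0,1.5],4]]'

```text
clock: 19.85
position: [0.6513, -0.1831, 0.2501]
ee_rot: [0.094, 0.948, -0.232, -0.195]
contact_force: [0.5, -0.9, -0.3]
width: 0.0402
gripper_force: 0.0
```

```bash
python3 -c "
from h import *
st()
s=manip.get_state();y=Rq(s['ee_rot']).as_matrix()[:,1];print(y)
Rt=frame([y[0],y[1],0],np.array([0,0,-1.])); go(Rt,np.r_[X['btn'][:2]+[.002,.002],.25],16)
i=eyes.get_image('side')[180:350,290:460,::-1]
cv2.imwrite('pics/k3done.png',cv2.resize(i,None,fx=3,fy=3,interpolation=cv2.INTER_CUBIC))"
```

```text
t 19.85 p [ 0.6513 -0.1831  0.2501] q [-0.2744  0.6644  0.9106 -0.2124  1.9513  1.7364] F [ 0.5351 -0.8839 -0.2736] |M.N 0.052 M [ 0.0929 -0.1467  0.0297] w 0.0402 g 0.0 x [ 0.8156 -0.4772 -0.3271] z [-0.4141 -0.0867 -0.9061]
[-0.404  -0.8745  0.2684]
rows 16 turn/row [ 0.0062 -0.0266  0.0029] shift/row cm [-0.5438  1.838  -0.0006] | tot 0.43946531585201615 [-8.7014 29.4082 -0.009 ]
```

View pics/k3done.png

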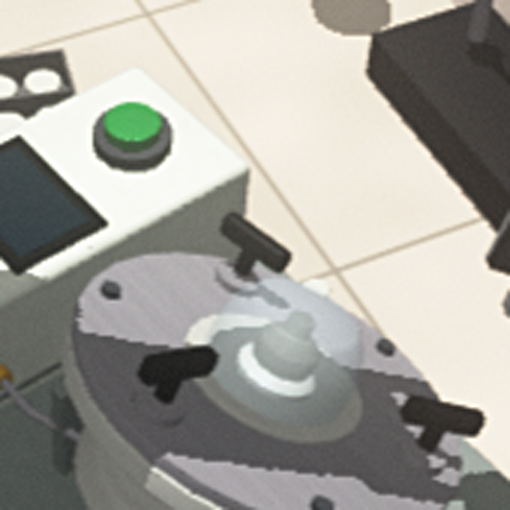

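All three bars have turned, and the view is clear. The button is at (132,125) in the crop. I'll go over the button with the fingers shut.

Call:
drive_tool --rows '[[[0.006,-0.0266,0.003],[-0.54,1.84,0.4],0],[[0.006,-0.0266,0.003],[-0.54,1.84,0.4],0],[[0.006,-0.0266,0.003],[-0.54,1.84,0.4],0],[[0.006,-0.0266,0.003],[-0.54,1.84,0],0],[[0.006,-0.0266,0.003],[-0.54,1.84,0],0],[[0.006,-0.0266,0.003],[-0.54,1.84,0],0],[[0.006,-0.0266,0.003],[-0.54,1.84,0],0],[[0.006,-0.0266,0.003],[-0.54,1.84,0],0]]'

```text
clock: 20.9
position: [0.6061, -0.0356, 0.2602]
ee_rot: [0.048, 0.968, -0.225, -0.099]
contact_force: [-0.2, -0.0, 0.5]
width: 0.0001
gripper_force: 0.0
```

Call:
drive_tool --rows '[[[0.006,-0.0266,0.003],[-0.54,1.84,0],0],[[0.006,-0.0266,0.003],[-0.54,1.84,0],0],[[0.006,-0.0266,0.003],[-0.54,1.84,0],0],[[0.006,-0.0266,0.003],[-0.54,1.84,0],0],[[0.006,-0.0266,0.003],[-0.54,1.84,-0.4],0],[[0.006,-0.0266,0.003],[-0.54,1.84,-1],0],[[0.006,-0.0266,0.003],[-0.54,1.84,-1],0],[[0.006,-0.0266,0.003],[-0.54,1.84,-1],0]]'

```text
clock: 21.9
position: [0.5635, 0.1121, 0.2266]
ee_rot: [0.001, 0.977, -0.215, 0.0]
contact_force: [-0.1, 0.2, 0.0]
width: -0.0001
gripper_force: 0.0
```

Call:
drive_tool --rows '[[[0,0,0],[0,0,-2],0],[[0,0,0],[0,0,-2],0],[[0,0,0],[0,0,0],0]]'

```text
clock: 22.28
position: [0.5625, 0.1115, 0.1854]
ee_rot: [0.002, 0.977, -0.214, -0.002]
contact_force: [-0.4, 0.2, 0.4]
width: 0.0001
gripper_force: 0.0
```

```bash
python3 -c "
from h import *
st();t=lambda p:np.array(p)/3-.33+[240,160]
print(plane('top',t((134,204)),np.array([0,0,.142])))
i=np.hstack([eyes.get_image('side')[150:310,250:410,::-1],eyes.get_image('top')[150:310,220:380,::-1]])
cv2.imwrite('pics/btn.png',cv2.resize(i,None,fx=2.5,fy=2.5,interpolation=cv2.INTER_CUBIC))"
```

```text
t 22.27 p [0.5625 0.1115 0.1854] q [ 0.0763  0.3133  1.5964 -0.0034  1.237   2.0805] F [-0.3926  0.2082  0.383 ] |M.N -0.027 M [-0.028  -0.0674 -0.01  ] w 0.0001 g 0.0 x [ 0.908  -0.419  -0.0029] z [-0.0048 -0.0036 -1.    ]
[0.562  0.1099 0.142 ]
```

View pics/btn.png

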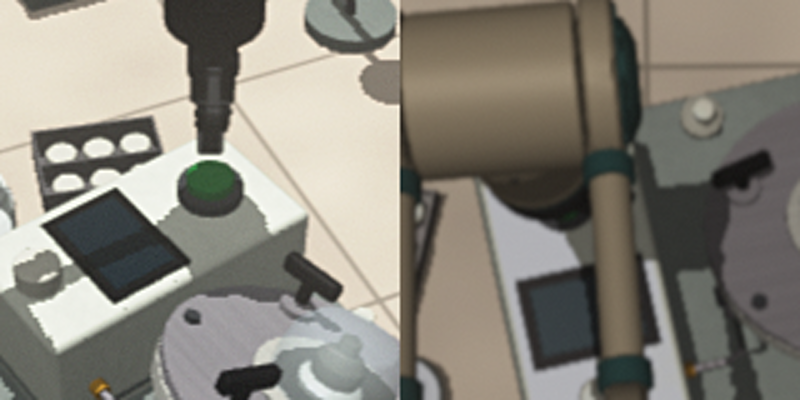

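The shut fingertips (210,150) hang centred over the button (210,180). I'll go down to just above it, then press in small steps.

Call:
drive_tool --rows '[[[0,0,0],[0,0,-1],0],[[0,0,0],[0,0,-1],0],[[0,0,0],[0,0,-0.5],0],[[0,0,0],[0,0,-0.3],0],[[0,0,0],[0,0,-0.3],0],[[0,0,0],[0,0,0],0]]'

```text
clock: 23.12
position: [0.5641, 0.1109, 0.1559]
ee_rot: [0.002, 0.977, -0.215, -0.0]
contact_force: [-0.6, -0.0, 1.8]
width: -0.0006
gripper_force: 1.0
```

Call:
drive_tool --rows '[[[0,0,0],[0,0,-0.25],0],[[0,0,0],[0,0,-0.25],0],[[0,0,0],[0,0,0],0]]'

```text
clock: 23.5
position: [0.5641, 0.1109, 0.1512]
ee_rot: [0.002, 0.977, -0.215, -0.0]
contact_force: [-1.7, -0.2, 4.4]
width: -0.0001
gripper_force: 2.4
```

Call:
drive_tool --rows '[[[0,0,0],[0,0,-0.2],0],[[0,0,0],[0,0,-0.2],0],[[0,0,0],[0,0,0],0]]'

```text
clock: 23.88
position: [0.5642, 0.1109, 0.1507]
ee_rot: [0.002, 0.977, -0.215, 0.001]
contact_force: [-6.3, -0.2, 22.9]
width: 0.0004
gripper_force: 11.3
```

```bash
python3 -c "
from h import *
st()"
```

```text
t 23.88 p [0.5642 0.1109 0.1507] q [ 0.0754  0.3406  1.6482 -0.004   1.1521  2.0804] F [-6.3041 -0.1866 22.9032] |M.N 0.065 M [-0.184   1.2238  0.0364] w 0.0004 g 11.3 x [ 0.9079 -0.4192  0.0024] z [ 0.001  -0.0036 -1.    ]
```

The button is bottomed: 23 N and no more travel. I'll lift off and retreat.

Call:
drive_tool --rows '[[[0,0,0],[0,0,0.5],0],[[0,0,0],[0,0,0.8],0],[[0,0,0],[0,0,2],0],[[0,0,0],[0,0,4],0],[[0,0,0],[0,0,4],0],[[0,0,0],[-2,2,2],0],[[0,0,0],[-2,2,0],0],[[0,0,0],[0,0,0],0]]'

```text
clock: 24.88
position: [0.523, 0.152, 0.2798]
ee_rot: [0.002, 0.977, -0.214, -0.001]
contact_force: [-0.3, -0.3, -0.4]
width: -0.0001
gripper_force: 0.0
```

Call:
drive_tool --rows '[[[0,0,0],[-4,4,0],0],[[0,0,0],[-4,4,0],0],[[0,0,0],[-4,4,0],0],[[0,0,0],[-4,4,0],0],[[0,0,0],[-3,3,0],0],[[0,0,0],[0,0,0],0],[[0,0,0],[0,0,0],0]]'

```text
clock: 25.75
position: [0.3349, 0.3406, 0.2793]
ee_rot: [0.002, 0.977, -0.215, -0.0]
contact_force: [0.2, -0.4, -0.2]
width: 0.0003
gripper_force: 0.0
```

```bash
python3 -c "
from h import *
st()
cv2.imwrite('pics/end.png',np.hstack([eyes.get_image('side')[150:480,200:540,::-1],eyes.get_image('top')[100:430,180:560,::-1]]))"
```

```text
t 25.75 p [0.3349 0.3406 0.2793] q [ 0.6503  0.1098  1.6289 -0.003   1.4067  2.6542] F [ 0.1971 -0.4492 -0.1841] |M.N 0.046 M [ 0.0395 -0.034   0.0361] w 0.0003 g 0.0 x [ 0.9079 -0.4193  0.0008] z [-0.0013 -0.0046 -1.    ]
```

View pics/end.png

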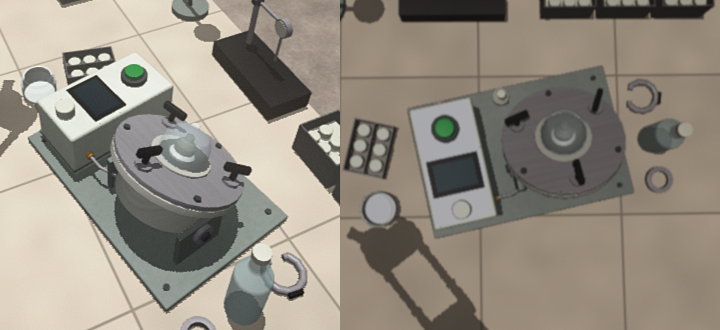

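The knobs are turned at (516,118), (578,172) and (598,100), the button (445,128) is back up, and the bystanders are where they were. I'm handing the job in.

```bash
python3 -c "
from rig import job
print(job.sign_off())"
```

```text
the job is handed in; nothing more can be done
None
```

All three T-knobs were turned clockwise to their end stops (torque rose to about 2 N m on each), then the start button was pressed fully down and let back up; the job was handed in at about 26 s, with the other items seen in place in the last pictures.

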